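Check a pump spring on the spring tester

ROBOT

A 6-joint arm with a two-finger parallel gripper is mounted at the origin on a cart in front of the work surface, level with it; the furniture and walls round the work are solid. World frame = base frame: x ahead of the robot, y to its left, z up, the work surface at z = 0. Lengths are in m, angles in rad, forces in N, time in s.
With the tool pointing down it reaches from about 0.35 to 0.775 m from the base axis. Payload 7.3 kg.
Tool frame: the origin (TCP) lies at the very end of the fingers, on their centre line; the grasp point (between the pads) lies 19 mm behind it (grasp_offset is the distance from the TCP to the grasp point, in m); z points along the fingers, y is the direction in which the jaws open and shut (so a half turn about z gives the same grasp; the last joint's range is limited). The gripper opens to 92 mm and grips with 3 to 60 N. Pads are 19 mm wide; open, the fingers measure 130 mm over their backs; the gripper's body (75 mm by 190 mm) begins 47 mm behind the grasp point.
Start: joints at [1.093, 0.342, 1.524, -0, 1.275, -0.146], TCP at [0.171, 0.496, 0.227] pointing down, gripper open.
Joint ranges: [-2.53, 2.53], [-0.77, 2.02], [0.04, 2.7], [-1, 4.14], [0.28, 2.66], [-3.11, 3.11]. Speed limits (rad/s): [2.57, 2.57, 3.14, 3.14, 3.14, 3.14].

INTERFACE

Orientations are given as a 3x3 rotation matrix whose columns are the frame's x, y, z axes.
In Python, from bench import * gives the robot as it stands.
- The arm moves only by the tool drive_tool, never from a script. Its argument "steps" is text: rows parted by semicolons, each of 6 numbers parted by spaces: the shift along the world's x, y, z in m, then the turn, a rotation vector about the world's x, y, z in rad. In form: x y z ax ay az; .... A call has 1 to 20 rows; each row is the pose to reach, as a shift and turn from the pose commanded when the call began; what a row does not reach only later rows make up. A row lasts 1/12 s, in which the tool goes at most 41.7 mm and 7.16 degrees, less where a joint would pass 70% of its speed; a pose out of reach is approached as far as the arm can. A call with a gripper value outside its range is refused whole. "grip" is the closure, from 0 (fully open) to 1 (shut), set as the call begins (left out, the last holds). The fingers move at their own pace and stop on an object; "grip_force" is the grip in N (left out, the last holds). Time passes only in rows, so rows that repeat a pose let the fingers close. It gives the time, the measured TCP pose, the force and the opening at its end, in the units of the state.
- get_state(): the state, without advancing time (a new reading comes with each control period).
- get_image(name): name is "scene" or "top"; returns a dict with "color" (400x640x3 uint8, blue, green, red), "z_map" (400x640 float32, m along the optical axis (not along the pixel's ray), 0 where there is no reading), "camera_matrix" (3x3 intrinsics, pixels), "k1" (the pictures are not rectified: a ray, as slopes to the right and down, at radius r is drawn at 1 + k1 r^2 times it, then the intrinsics apply), "R" (3x3) and "t" (3): a world point X has camera coordinates R X + t. Camera axes: x right, y down, z forward; pixel columns grow to the right and rows downward; lengths in m; the calibration is good to about 2 mm. A picture is of the moment at which its call begins.
- job_done(): hands the job in, once; it reports no verdict.
The state is a dict: "clock": time; "joint_pos": joint angles; "joint_vel": joint speeds; "joint_torque": joint torques, N m; "position": TCP position; "eef_rot": TCP orientation; "wrist_force": force on the tool from outside, world axes, zero at the start; "ft_torque": the same for the moment, N m; "grip_width": finger opening in m.
Only numpy, scipy, OpenCV 4.12 (cv2) and the standard library are available. Lean on these libraries where they do the work, as an engineer would, in place of code of your own. Each camera call takes 0.05 s, during which the arm holds its last target.

TASK

Stand the blue-capped spring upright in the middle of the steel plate of the spring tester and press it straight down until the top of its cap is level with the green band on the post. Hold it there for about two seconds, without pressing it below the band, so that the red drag needle keeps the force reading in the green arc; then let go and leave the spring standing on the plate, and leave the yellow-capped spring alone.

Things in the scene. Friction and masses are not known exactly. Their poses are not given: they have to be found in the camera images.
- blue_spring_cap (a point): Centre of the top face of the blue cap (36 mm across, 18 tall) of the spring to test; z up. Loose, about 100 g, 80 mm tall at rest: black foot disc 44 mm across, 10 thick, bare coil 28 mm across, cap. Grasp it by the cap. The cap slides straight down by at most 37 mm; 1.4 N starts it, then 3.5 N per 10 mm; it springs back.
- yellow_spring_cap (a point): Centre of the top face of the yellow cap of another, stiffer spring of the same shape and size, standing near by.
- plate_centre (a point): Centre of the tester's round steel plate, 80 mm across, 40 mm above the worktop; tester axes, z up. Fixed grey base, x -58..58, y -51..141 mm from here, 8 mm lower. Post 19 mm thick at x 46, y -40, top 84 mm above the plate; its green band is 49 to 67 mm above the resting plate, middle 58. The plate itself sinks 3 mm under the load (some 8 N). Dial 80 mm across at y 94.
- drag_needle (a joint): Angle (rad) of the dial's red drag needle, clockwise from above, 0 = no load, 0.19 rad per newton on the plate. The black needle pushes it; it stays at the highest load. Green arc 0.8 to 2.4; cap at mid-band gives about 1.5.

How it is judged:
On the way:
1. the blue spring stands upright on the plate, compressed so that the top of its cap is level with the green band, and is held there (horizontal distance between blue_spring_cap and plate_centre below 0.018 m and angle between blue_spring_cap's own z axis and vertical below 0.18 rad and z of blue_spring_cap in the frame of plate_centre between 0.048 and 0.068 m), for 1 s.
At the end, for the whole second after the job is handed in: The blue-capped spring stands released, upright within 10 degrees, at full height within 18 mm of the plate's middle; the red needle is in the green arc (0.8 to 2.4 rad). On the way its cap top was held level with the green band (58 mm above the plate, within 10 mm) for 1 s (horizontal distance between blue_spring_cap and plate_centre below 0.018 m and angle between blue_spring_cap's own z axis and vertical below 0.18 rad and z of blue_spring_cap in the frame of plate_centre between 0.072 and 0.086 m and value of joint drag_needle between 0.8 and 2.4 rad); the robot touches nothing.
It fails at once if the blue spring is pressed clearly below the green band (its cap less than 44 mm above the plate) (horizontal distance between blue_spring_cap and plate_centre below 0.03 m and z of blue_spring_cap in the frame of plate_centre below 0.044 m).
It fails at once if the yellow-capped spring is moved by more than 30 mm (distance of yellow_spring_cap from where it was at the start of the episode above 0.03 m).
It also fails if it takes over 45 s, if anything falls off the work surface, if the arm or the gripper's body presses on something with over 40 N, if the wrist force passes 120 N, or if a joint passes its speed limit or range.

## Working session

There is one attempt and no reset: what is moved stays moved. The work goes in short steps, Python scripts to look and compute and a tool call to move; the robot and the scene stay as the last step left them, time stands still between calls to the robot, and variables do not carry over. Pictures are saved under pics/ and viewed, and the job is handed in when it is done.

Besides the shell and the picture viewer there is one more tool, called after "Call:" by a JSON object that holds its "op" and its "data". drive_tool: Moves the arm, as the interface text tells. Its arguments: {"type":"object","properties":{"steps":{"type":"string"},"grip":{"type":"number"},"grip_force":{"type":"number"}},"required":["steps"]}

```bash
mkdir -p pics
cat > h.py <<'E'
from bench import *
import numpy as np, cv2
def px2w(im,u,v,z=None):
    K=np.array(im["camera_matrix"]);k=im["k1"]
    d=np.array([(u-K[0,2])/K[0,0],(v-K[1,2])/K[1,1]])
    s=d.copy()
    for _ in range(20): s=d/(1+k*(s@s))
    R=np.array(im["R"]);t=np.array(im["t"])
    ray=np.array([s[0],s[1],1.])
    if z is None:
        return R.T@(ray*im["z_map"][int(round(v)),int(round(u))]-t)
    c=-R.T@t; w=R.T@ray
    return c+w*(z-c[2])/w[2]
def cloud(im):
    K=np.array(im["camera_matrix"]);k=im["k1"];z=im["z_map"]
    v,u=np.mgrid[:z.shape[0],:z.shape[1]]
    d=np.stack([(u-K[0,2])/K[0,0],(v-K[1,2])/K[1,1]],-1);s=d.copy()
    for _ in range(20): s=d/(1+k*(s**2).sum(-1,keepdims=True))
    P=np.dstack([s*z[...,None],z])-np.array(im["t"])
    return P@np.array(im["R"])
E
python3 - <<'E'
from h import *
s=get_state();print(s["clock"],s["position"],s["eef_rot"],s["grip_width"])
for n in("scene","top"):
    im=get_image(n);cv2.imwrite(f"pics/{n}0.png",im["color"]);np.save(f"{n}0.npy",im,allow_pickle=True)
    P=cloud(im);hsv=cv2.cvtColor(im["color"],cv2.COLOR_BGR2HSV)
    for nm,lo,hi in(("blue",(100,120,50),(130,255,255)),("yellow",(20,120,80),(35,255,255)),("green",(45,100,50),(85,255,255))):
        m=cv2.inRange(hsv,lo,hi)
        N,L,S,C=cv2.connectedComponentsWithStats(m)
        for i in range(1,N):
            if S[i,4]>30:
                q=P[(L==i)&(im["z_map"]>0)]
                print(n,nm,S[i],C[i].round(1),np.median(q,0).round(3),np.percentile(q[:,2],[5,95]).round(3))
E
```

```text
0.0 [0.17080518 0.49599628 0.22606212] [[-9.45458655e-01  3.25741433e-01 -6.71683937e-04]
 [ 3.25742072e-01  9.45457673e-01 -1.37502744e-03]
 [ 1.87145325e-04 -1.51882731e-03 -9.99998829e-01]] 0.09172666287214448
scene blue [367 287  17  14 196] [375.  293.5] [ 0.455 -0.018  0.079] [0.077 0.081]
scene yellow [ 84  24  23  23 216] [97.3 34.1] [0.505 1.564 0.11 ] [0.058 0.139]
scene yellow [312 258  16  13 161] [319.7 263.7] [0.424 0.108 0.078] [0.076 0.08 ]
top blue [413 229  16  16 193] [420.6 236.5] [ 0.455 -0.013  0.08 ] [0.077 0.082]
top yellow [355 244  16  16 201] [362.9 251.3] [0.425 0.112 0.08 ] [0.077 0.082]
```

Run:
```python
import cv2
for n in("scene","top"):
    a=cv2.imread(f"pics/{n}0.png");cv2.imwrite(f"pics/{n}0z.png",cv2.resize(a[150:350,220:500],None,fx=2.8,fy=2.8,interpolation=2))
```

```text
(no output)
```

View pics/scene0.png

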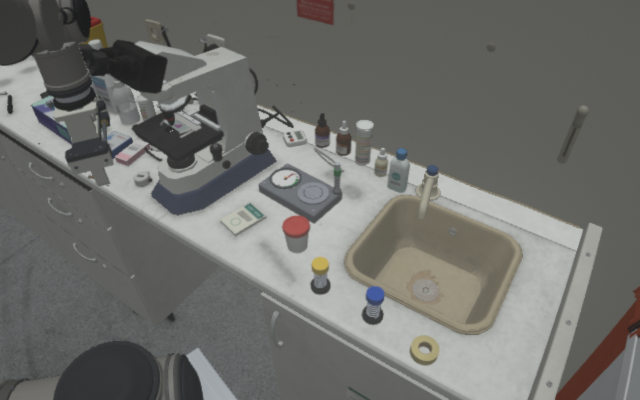

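View pics/top0.png

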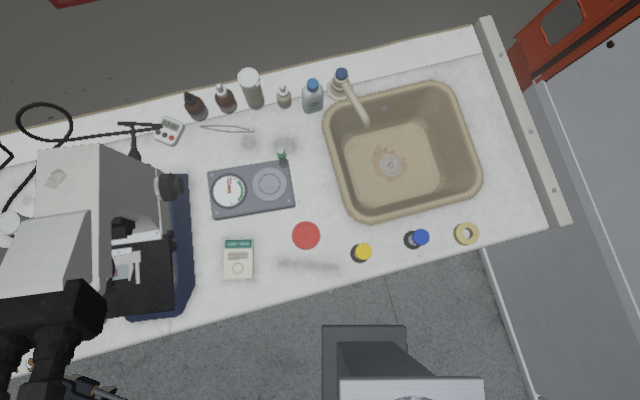

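The scene view shows the blue cap at (375,294) and yellow at (320,264). The top view shows blue at (421,237), yellow at (363,251), the plate at about (269,184), the dial at (229,191) and the post at (282,155). Next I'll refine the tester.

Run:
```python
from h import *
T=np.load("top0.npy",allow_pickle=True).item();S=np.load("scene0.npy",allow_pickle=True).item()
for im,b in((T,(205,150,300,225)),(S,(255,155,350,220))):
    P=cloud(im);x0,y0,x1,y1=b
    Q=P[y0:y1,x0:x1].reshape(-1,3)
    print("zhist",np.histogram(Q[:,2],bins=np.arange(-.01,.14,.005))[0])
    m=(Q[:,2]>.022)&(Q[:,2]<.055)
    q=Q[m][:,:2].astype(np.float32); print(cv2.minAreaRect(q), m.sum())
    h=Q[Q[:,2]>.07];print("post",h.mean(0) if len(h) else None,h[:,2].max() if len(h) else 0)
print(px2w(T,269,184,.04),px2w(T,229,191,.04),px2w(T,282,153,.124))
a=T["color"][145:225,200:305];cv2.imwrite("pics/pl.png",cv2.resize(a,None,fx=7,fy=7,interpolation=2))
a=S["color"][150:225,250:355];cv2.imwrite("pics/pl2.png",cv2.resize(a,None,fx=7,fy=7,interpolation=2))
a=T["color"][200:280,330:490];cv2.imwrite("pics/sp.png",cv2.resize(a,None,fx=5,fy=5,interpolation=2))
```

```text
zhist [   5 1634 1240   23   32   38   36  414 2180  845  542    5    4    6
    1    4    8    3    1    4    3    6    8   19    7    2   19    8
    0    0]
((0.5729928612709045, 0.3636891841888428), (0.11696217954158783, 0.1919233649969101), 9.808701515197754) 4018
post [0.56394494 0.27054526 0.30202583] 0.9175486063398082
zhist [  35 2210  555  246  173  169  178  598  974  648  131    6   12    6
    7   35   50    8    7    9   12   13   16   13    8   12   20    0
    0    0]
((0.5678437948226929, 0.40032288432121277), (0.12156190723180771, 0.27392470836639404), 9.293732643127441) 2477
post [0.52476989 0.19807794 0.18055701] 0.7889746494106599
[0.58056354 0.31999052 0.04      ] [0.56383995 0.41080559 0.04      ] [0.62794041 0.28471859 0.124     ]
```

View pics/pl.png

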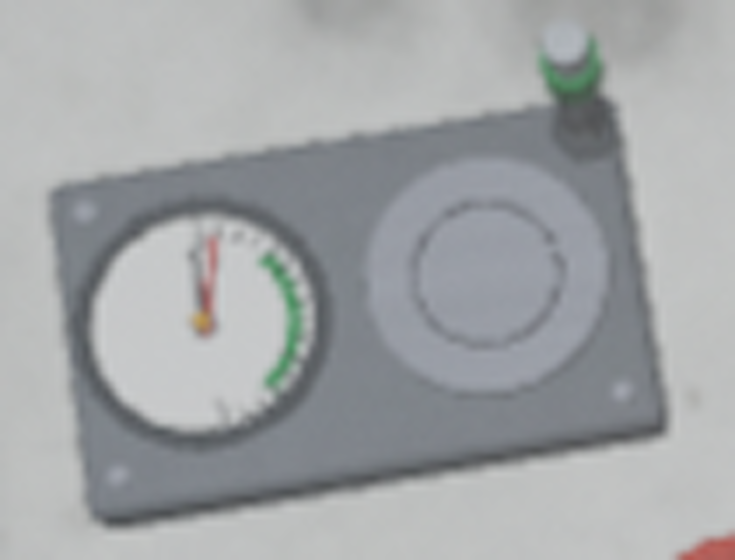

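View pics/pl2.png

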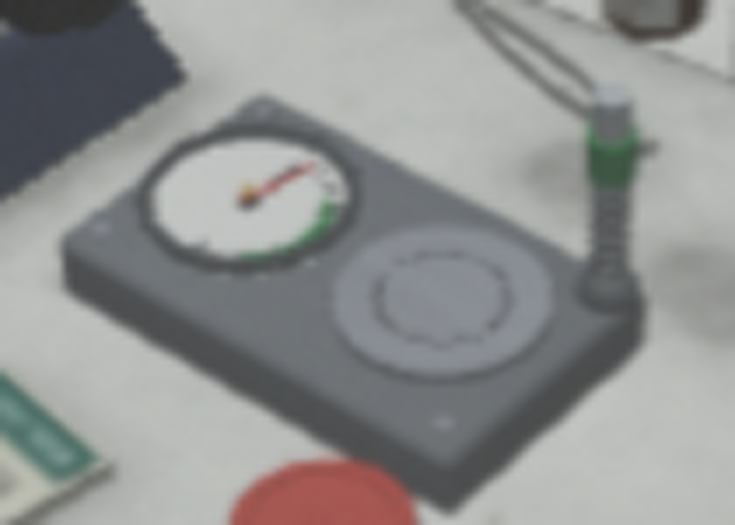

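View pics/sp.png

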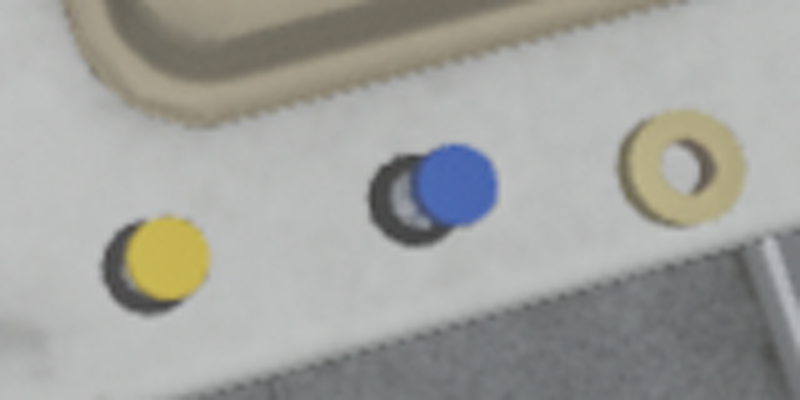

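Run:
```python
from h import *
T=np.load("top0.npy",allow_pickle=True).item();S=np.load("scene0.npy",allow_pickle=True).item()
for n,im in(("top",T),("scene",S)):
    P=cloud(im);hsv=cv2.cvtColor(im["color"],cv2.COLOR_BGR2HSV)
    m=cv2.inRange(hsv,(100,120,50),(130,255,255))>0
    v,u=np.nonzero(m); q=P[m]; k=(q[:,2]>.06)&(q[:,2]<.09)
    # bright (top face) part
    V=hsv[...,2][m]; 
    print(n,np.percentile(V[k],[5,25,50,75,95]),px2w(im,u[k].mean(),v[k].mean(),.08),q[k].mean(0),q[k].min(0),q[k].max(0))
print(px2w(T,269.1,183.7,.04), px2w(S,250+442.5/7-.5,150+298.5/7-.5,.04))
P=cloud(T); 
for n,c in(("near path",((.1,.55),(-.1,.45))),("between",((.35,.7),(-.1,.42)))):
    (a,b),(c0,d)=c
    q=P[(P[...,0]>a)&(P[...,0]<b)&(P[...,1]>c0)&(P[...,1]<d)&(T["z_map"]>0)]
    print(n,np.percentile(q[:,2],[50,99,99.9]),q[:,2].max())
```

```text
top [153.5 173.  174.  175.  177. ] [ 0.45571099 -0.01330877  0.08      ] [ 0.45574357 -0.01335     0.07984428] [ 0.43947873 -0.02951742  0.06915622] [0.47220894 0.00213671 0.08347202]
scene [136.75 157.   158.   158.   159.  ] [ 0.45430369 -0.01826658  0.08      ] [ 0.45479395 -0.01787814  0.07920168] [ 0.43932237 -0.03415172  0.07635125] [ 0.4710975  -0.00127551  0.08310768]
[0.58127322 0.31977764 0.04      ] [0.58085168 0.31677507 0.04      ]
near path [-0.00060411  0.07890554  0.08193658] 0.08387348143813873
between [0.00022986 0.07995966 0.1217621 ] 0.12637555796173494
```

Call:
{"op": "drive_tool", "data": {"steps": "0.014 -0.026 0 0 0 0;0.03 -0.055 0 0 0 0;0.05 -0.09 0 0 0 0;0.068 -0.122 0 0 0 0;0.086 -0.155 0 0 0 0;0.104 -0.188 0 0 0 0;0.122 -0.22 0 0 0 0;0.14 -0.252 0 0 0 0;0.158 -0.285 -0.005 0 0 0;0.176 -0.318 -0.01 0 0 0;0.194 -0.35 -0.02 0 0 0;0.212 -0.382 -0.03 0 0 0;0.23 -0.414 -0.04 0 0 0;0.246 -0.443 -0.05 0 0 0;0.26 -0.468 -0.06 0 0 0;0.27 -0.487 -0.07 0 0 0;0.278 -0.5 -0.076 0 0 0;0.282 -0.508 -0.08 0 0 0;0.284 -0.5115 -0.08 0 0 0;0.284 -0.5115 -0.08 0 0 0", "grip": 0}}

```text
clock: 1.77
position: [0.455, -0.0153, 0.1466]
eef_rot: [[-0.945, 0.326, -0.001], [0.326, 0.945, 0.0], [0.001, 0.0, -1.0]]
wrist_force: [-0.6, -0.8, -0.5]
grip_width: 0.0919
```

Run:
```python
from h import *
im=get_image("scene");cv2.imwrite("pics/s1.png",cv2.resize(im["color"][170:350,260:500],None,fx=3,fy=3))
im=get_image("top");cv2.imwrite("pics/t1.png",cv2.resize(im["color"][170:350,300:540],None,fx=3,fy=3))
s=get_state();print(s["clock"],s["position"],s["eef_rot"],s["wrist_force"])
```

```text
1.8667 [ 0.45477613 -0.01444482  0.14707293] [[-9.45632441e-01  3.25237213e-01  2.03699448e-04]
 [ 3.25237259e-01  9.45632411e-01  2.63023635e-04]
 [-1.07079726e-04  3.14974332e-04 -9.99999945e-01]] [-0.11015086  0.6374717  -0.14103992]
```

View pics/s1.png

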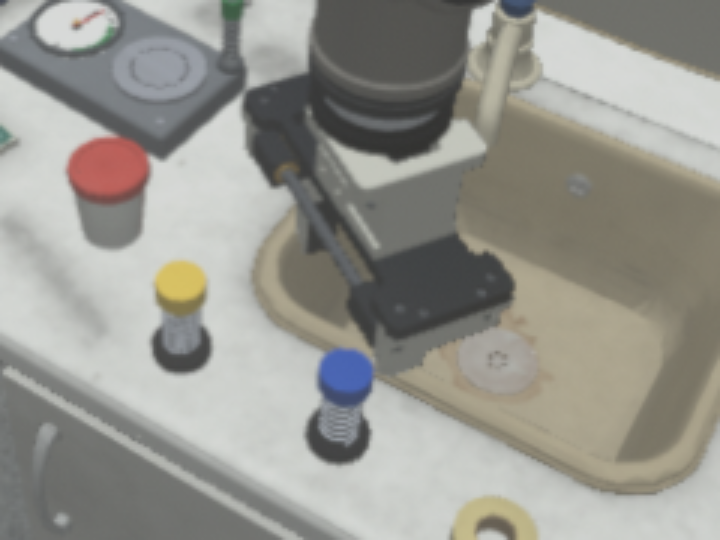

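View pics/t1.png

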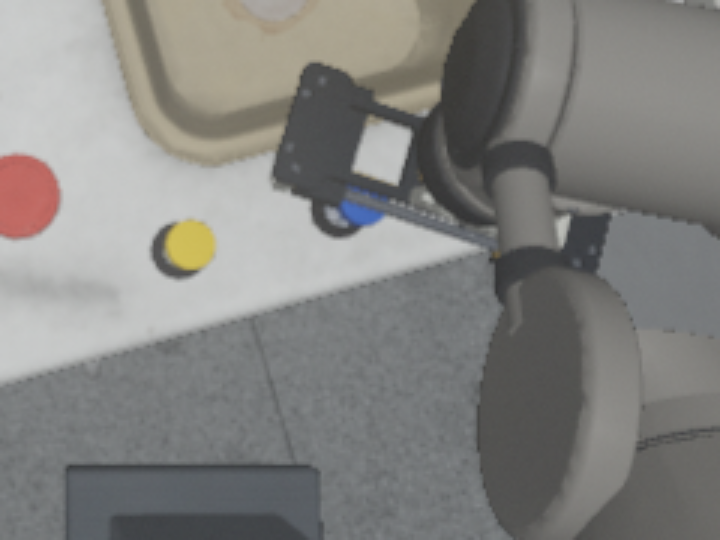

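Run:
```python
from h import *
s=get_state()
for n,(x0,y0) in(("scene",(260,170)),("top",(300,170))):
    im=np.load(n+"0.npy",allow_pickle=True).item();R=np.array(im["R"])
    for p in(s["position"],s["position"]+s["eef_rot"]@[0,.046,0],s["position"]-s["eef_rot"]@[0,.046,0],[.455,-.0155,.08],[.455,-.0155,.01]):
        c=R@np.array(p)+im["t"];a=c[:2]/c[2];a=a*(1+im["k1"]*(a@a));K=im["camera_matrix"]
        print(n,((K[0][0]*a[0]+K[0][2]-x0)*3,(K[1][1]*a[1]+K[1][2]-y0)*3))
```

```text
scene (np.float64(349.88597617482446), np.float64(301.07244442075904))
scene (np.float64(316.4089329114904), np.float64(247.38735166344836))
scene (np.float64(385.80179001279487), np.float64(358.69514557153997))
scene (np.float64(342.7596736129147), np.float64(367.15787023839096))
scene (np.float64(334.64137848331154), np.float64(427.79584269270686))
top (np.float64(391.59040456387544), np.float64(190.73740977264123))
top (np.float64(325.1643359257833), np.float64(168.21804708504646))
top (np.float64(458.3807530001982), np.float64(213.38003042737347))
top (np.float64(365.1754040092769), np.float64(200.5451312840334))
top (np.float64(340.28423209863325), np.float64(209.57058714517797))
```

The projected fingertips land where the pictures show them: scene (316,247) and (386,358), straddling the blue cap. I'll go down and grip.

Call:
{"op": "drive_tool", "data": {"steps": "0 0 -0.01 0 0 0;0 0 -0.025 0 0 0;0 0 -0.04 0 0 0;0 0 -0.055 0 0 0;0 0 -0.07 0 0 0;0 0 -0.082 0 0 0;0 0 -0.09 0 0 0;0 0 -0.094 0 0 0;0 0 -0.094 0 0 0;0 0 -0.094 0 0 0", "grip": 0}}

```text
clock: 2.7
position: [0.4553, -0.0149, 0.0532]
eef_rot: [[-0.946, 0.325, 0.001], [0.325, 0.946, -0.0], [-0.001, 0.0, -1.0]]
wrist_force: [1.8, 0.9, 0.1]
grip_width: 0.0919
```

Call:
{"op": "drive_tool", "data": {"steps": "0 0 0 0 0 0;0 0 0 0 0 0;0 0 0 0 0 0;0 0 0 0 0 0;0 0 0 0 0 0;0 0 0 0 0 0;0 0 0 0 0 0;0 0 0 0 0 0;0 0 0 0 0 0;0 0 0 0 0 0;0 0 0 0 0 0;0 0 0 0 0 0", "grip": 1, "grip_force": 25}}

```text
clock: 3.7
position: [0.455, -0.0151, 0.0527]
eef_rot: [[-0.945, 0.326, -0.0], [0.326, 0.945, 0.0], [0.0, 0.0, -1.0]]
wrist_force: [-0.3, -0.7, 0.3]
grip_width: 0.0353
```

Run:
```python
from h import *
im=get_image("scene");cv2.imwrite("pics/s2.png",cv2.resize(im["color"][200:350,280:480],None,fx=4,fy=4))
s=get_state();print(s["clock"],s["position"],s["wrist_force"],s["grip_width"])
```

```text
3.75 [ 0.45498655 -0.01512445  0.05272355] [-0.7235667  -0.14727035 -0.20940683] 0.035529803643825866
```

View pics/s2.png

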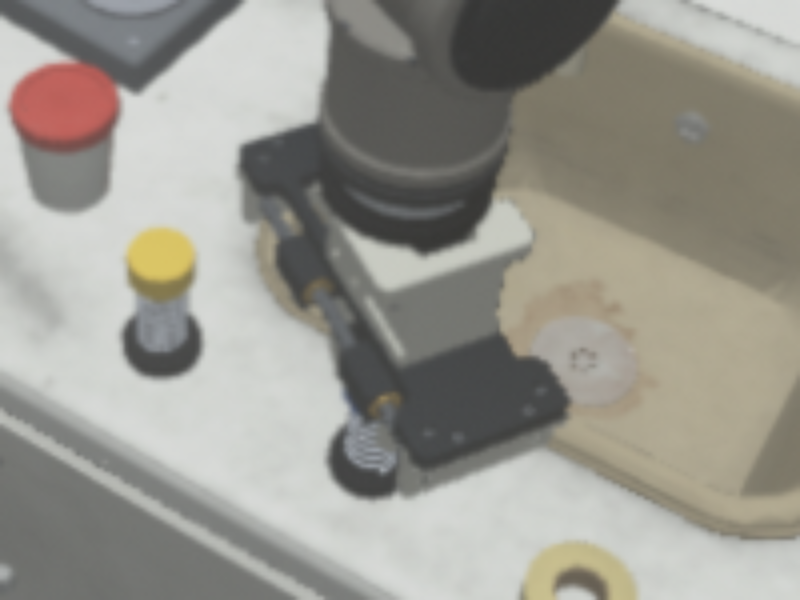

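Held at 35 mm opening, as expected for a 36 mm cap. Next, lift and carry it over the plate.

Call:
{"op": "drive_tool", "data": {"steps": "0 0 0.01 0 0 0;0 0 0.03 0 0 0;0 0 0.05 0 0 0;0.002 0.005 0.07 0 0 0;0.006 0.015 0.09 0 0 0;0.013 0.035 0.105 0 0 0;0.022 0.058 0.115 0 0 0;0.031 0.083 0.12 0 0 0;0.041 0.108 0.12 0 0 0;0.051 0.134 0.12 0 0 0;0.06 0.16 0.12 0 0 0;0.07 0.186 0.12 0 0 0;0.08 0.212 0.12 0 0 0;0.09 0.238 0.12 0 0 0;0.1 0.263 0.12 0 0 0;0.108 0.286 0.12 0 0 0;0.115 0.306 0.12 0 0 0;0.121 0.321 0.12 0 0 0;0.125 0.331 0.12 0 0 0;0.126 0.3335 0.12 0 0 0"}}

```text
clock: 5.42
position: [0.5809, 0.3201, 0.1718]
eef_rot: [[-0.946, 0.324, -0.001], [0.324, 0.946, 0.0], [0.001, -0.0, -1.0]]
wrist_force: [-0.8, 0.6, -0.4]
grip_width: 0.0356
```

Call:
{"op": "drive_tool", "data": {"steps": "0 0 0 0 0 0;0 0 -0.015 0 0 0;0 0 -0.03 0 0 0;0 0 -0.045 0 0 0;0 0 -0.055 0 0 0;0 0 -0.06 0 0 0;0 0 -0.06 0 0 0;0 0 -0.06 0 0 0;0 0 -0.06 0 0 0"}}

```text
clock: 6.17
position: [0.5816, 0.3184, 0.1138]
eef_rot: [[-0.945, 0.326, 0.002], [0.326, 0.945, 0.001], [-0.001, 0.001, -1.0]]
wrist_force: [-0.2, -0.0, -0.9]
grip_width: 0.0356
```

Run:
```python
from h import *
im=get_image("scene");cv2.imwrite("pics/s3.png",cv2.resize(im["color"][110:260,230:430],None,fx=4,fy=4))
np.save("s3.npy",im,allow_pickle=True)
im=get_image("top");cv2.imwrite("pics/t3.png",cv2.resize(im["color"][110:260,180:380],None,fx=4,fy=4))
np.save("t3.npy",im,allow_pickle=True)
s=get_state();print(s["clock"],s["position"],s["eef_rot"],s["wrist_force"],s["grip_width"])
```

```text
6.2667 [0.58149005 0.31855131 0.11379222] [[-9.45443357e-01  3.25782235e-01  1.67177626e-03]
 [ 3.25783803e-01  9.45443985e-01  7.64490897e-04]
 [-1.33151325e-03  1.26742047e-03 -9.99998310e-01]] [-0.06297281  0.32194384 -0.36906469] 0.03529784016338224
```

View pics/s3.png

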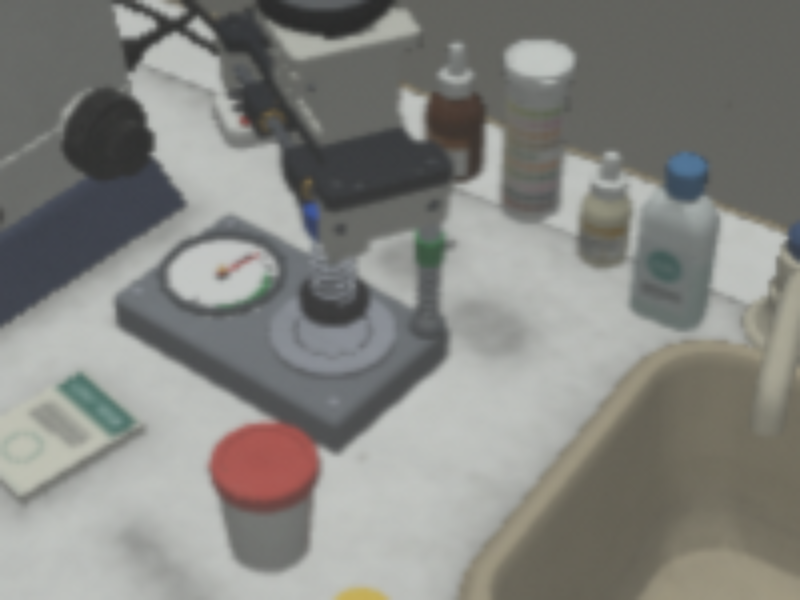

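View pics/t3.png

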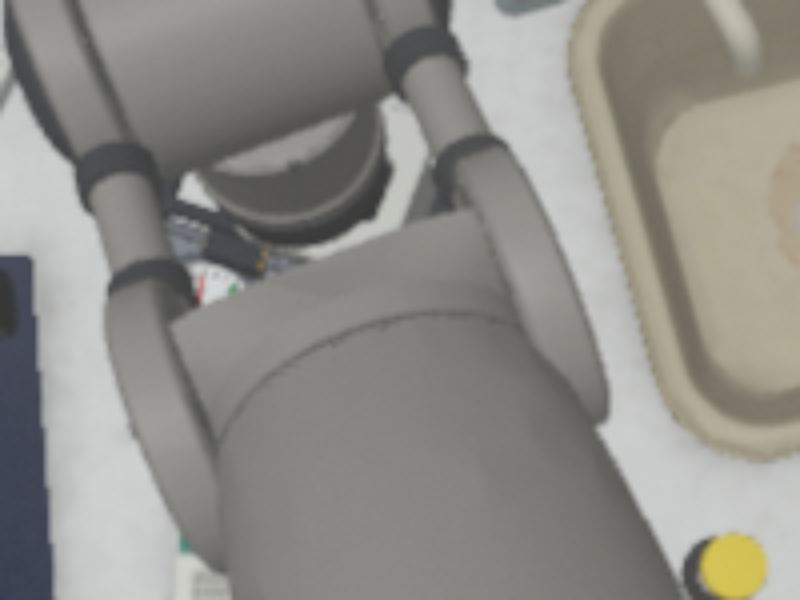

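Run:
```python
from h import *
im=np.load("s3.npy",allow_pickle=True).item();R=np.array(im["R"]);K=im["camera_matrix"]
c=im["color"][110:260,230:430].copy(); c=cv2.resize(c,None,fx=4,fy=4)
def pr(p):
    q=R@np.array(p)+im["t"];a=q[:2]/q[2];a=a*(1+im["k1"]*(a@a))
    return [4*(K[0][0]*a[0]+K[0][2]-230+.5),4*(K[1][1]*a[1]+K[1][2]-110+.5)]
th=np.linspace(0,6.283,60)
for r,z,x,y,col in((.04,.04,.581,.317,(0,0,255)),(.022,.061,.5815,.3185,(0,255,0)),(.022,.071,.5815,.3185,(0,255,0))):
    pts=np.array([pr([x+r*np.cos(t),y+r*np.sin(t),z]) for t in th]).astype(np.int32)
    cv2.polylines(c,[pts],True,col,1)
cv2.imwrite("pics/ov3.png",cv2.resize(c[150:450,200:500],None,fx=2,fy=2))
```

```text
(no output)
```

View pics/ov3.png

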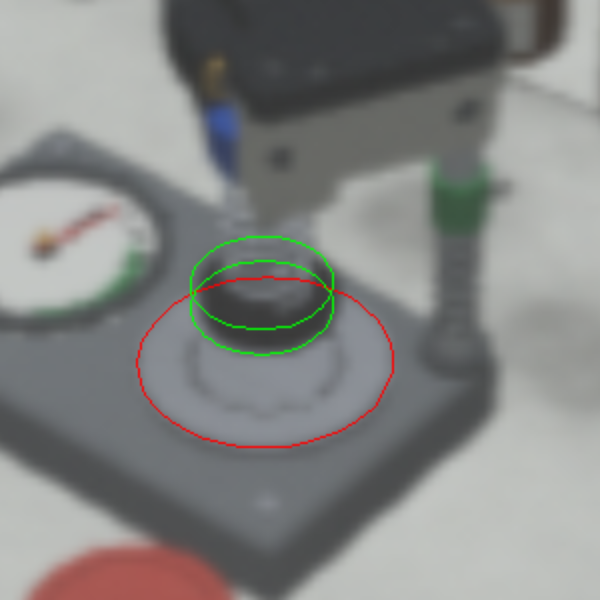

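The overlay matches: the foot is about 21 mm above the plate and centred. Now press slowly.

Call:
{"op": "drive_tool", "data": {"steps": "0 0 -0.004 0 0 0;0 0 -0.008 0 0 0;0 0 -0.012 0 0 0;0 0 -0.016 0 0 0;0 0 -0.019 0 0 0;0 0 -0.022 0 0 0;0 0 -0.025 0 0 0;0 0 -0.028 0 0 0;0 0 -0.031 0 0 0;0 0 -0.034 0 0 0;0 0 -0.036 0 0 0;0 0 -0.038 0 0 0;0 0 -0.038 0 0 0;0 0 -0.038 0 0 0"}}

```text
clock: 7.43
position: [0.581, 0.3183, 0.0752]
eef_rot: [[-0.945, 0.326, 0.0], [0.326, 0.945, 0.0], [-0.0, 0.0, -1.0]]
wrist_force: [-3.0, -1.6, 6.7]
grip_width: 0.0351
```

Run:
```python
from h import *
im=get_image("scene");cv2.imwrite("pics/s4.png",cv2.resize(im["color"][140:230,250:370],None,fx=6,fy=6))
s=get_state();print(s["clock"],s["position"],s["wrist_force"],s["grip_width"])
```

```text
7.4833 [0.58102368 0.31831658 0.0752287 ] [-4.05307684 -1.25874997  6.23821796] 0.03548557763735572
```

View pics/s4.png

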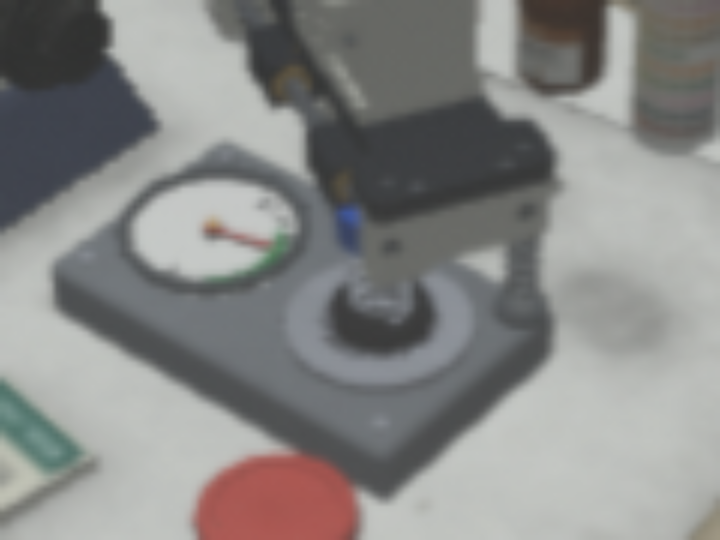

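Call:
{"op": "drive_tool", "data": {"steps": "0 0 -0.0015 0 0 0;0 0 -0.003 0 0 0;0 0 -0.0045 0 0 0;0 0 -0.0045 0 0 0;0 0 -0.0045 0 0 0;0 0 -0.0045 0 0 0;0 0 -0.0045 0 0 0;0 0 -0.0045 0 0 0;0 0 -0.0045 0 0 0"}}

```text
clock: 8.23
position: [0.581, 0.3184, 0.071]
eef_rot: [[-0.945, 0.326, 0.001], [0.326, 0.945, 0.0], [-0.0, 0.0, -1.0]]
wrist_force: [-4.1, -0.9, 7.2]
grip_width: 0.035
```

Run:
```python
from h import *
im=get_image("scene");cv2.imwrite("pics/s5.png",cv2.resize(im["color"][140:230,250:370],None,fx=6,fy=6))
s=get_state();print(s["clock"],s["position"],s["wrist_force"],s["grip_width"])
```

```text
8.2833 [0.58105239 0.3184041  0.07104142] [-4.71488541 -1.46768641  7.08216777] 0.03532242548413627
```

View pics/s5.png

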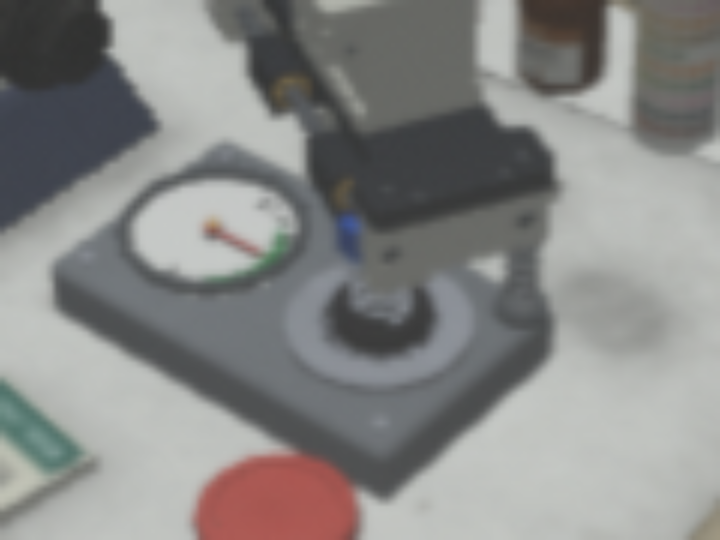

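The force of about 8 N, including the spring's weight, agrees with mid-band, and the needle is in the green arc. Holding there.

Call:
{"op": "drive_tool", "data": {"steps": "0 0 0 0 0 0;0 0 0 0 0 0;0 0 0 0 0 0;0 0 0 0 0 0;0 0 0 0 0 0;0 0 0 0 0 0;0 0 0 0 0 0;0 0 0 0 0 0;0 0 0 0 0 0;0 0 0 0 0 0;0 0 0 0 0 0;0 0 0 0 0 0;0 0 0 0 0 0;0 0 0 0 0 0;0 0 0 0 0 0;0 0 0 0 0 0;0 0 0 0 0 0;0 0 0 0 0 0;0 0 0 0 0 0;0 0 0 0 0 0"}}

```text
clock: 9.95
position: [0.581, 0.3184, 0.0711]
eef_rot: [[-0.945, 0.326, 0.001], [0.326, 0.945, 0.0], [-0.0, 0.0, -1.0]]
wrist_force: [-3.6, -2.2, 8.7]
grip_width: 0.0353
```

Run:
```python
from h import *
s=get_state();print(s["clock"],s["position"],s["wrist_force"],s["grip_width"])
im=get_image("scene");P=cloud(im);np.save("s6.npy",im,allow_pickle=True)
hsv=cv2.cvtColor(im["color"],cv2.COLOR_BGR2HSV)
m=cv2.inRange(hsv,(100,100,40),(130,255,255))[150:200,290:330]>0
q=P[150:200,290:330][m];print(len(q),q.round(3)[:25])
```

```text
9.95 [0.58104251 0.31839372 0.07105596] [-3.6060345  -2.2229806   8.68051294] 0.03533315003421842
12 [[0.57  0.323 0.095]
 [0.571 0.321 0.096]
 [0.567 0.324 0.093]
 [0.567 0.32  0.095]
 [0.567 0.316 0.097]
 [0.568 0.314 0.098]
 [0.566 0.319 0.093]
 [0.565 0.314 0.097]
 [0.567 0.313 0.097]
 [0.566 0.32  0.089]
 [0.563 0.311 0.096]
 [0.565 0.318 0.088]]
```

Visible cap points lie at z 0.088–0.098, which fits a cap top near mid-band. Now raise to full height.

Call:
{"op": "drive_tool", "data": {"steps": "0 0 0.0 0 0 0;0 0 0.0 0 0 0;0 0 0.002 0 0 0;0 0 0.004 0 0 0;0 0 0.006 0 0 0;0 0 0.008 0 0 0;0 0 0.01 0 0 0;0 0 0.012 0 0 0;0 0 0.014 0 0 0;0 0 0.016 0 0 0;0 0 0.0175 0 0 0;0 0 0.019 0 0 0;0 0 0.02 0 0 0;0 0 0.0208 0 0 0;0 0 0.0208 0 0 0;0 0 0.0208 0 0 0;0 0 0.0208 0 0 0"}}

```text
clock: 11.42
position: [0.581, 0.3184, 0.0909]
eef_rot: [[-0.945, 0.326, -0.0], [0.326, 0.945, 0.0], [0.0, 0.0, -1.0]]
wrist_force: [0.4, 0.3, 0.4]
grip_width: 0.0353
```

Run:
```python
from h import *
im=get_image("scene");cv2.imwrite("pics/s7.png",cv2.resize(im["color"][140:230,250:370],None,fx=6,fy=6))
s=get_state();print(s["clock"],s["position"],s["wrist_force"],s["grip_width"])
```

```text
11.4667 [0.58099018 0.31839502 0.09090178] [-0.76350054 -0.8052359   1.38311826] 0.035457108944816525
```

View pics/s7.png

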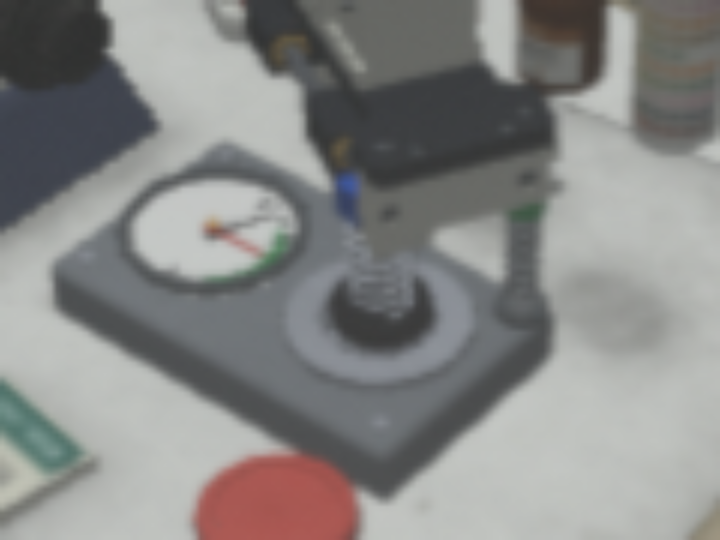

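The red needle has stayed in the arc, the black one is back near zero, and the foot sits flat. Release and retreat straight up.

Call:
{"op": "drive_tool", "data": {"steps": "0 0 0.0006 0 0 0;0 0 0.0006 0 0 0;0 0 0.0006 0 0 0"}}

```text
clock: 11.72
position: [0.581, 0.3184, 0.0916]
eef_rot: [[-0.945, 0.326, -0.0], [0.326, 0.945, 0.0], [0.0, 0.0, -1.0]]
wrist_force: [-1.0, -0.3, 1.0]
grip_width: 0.0351
```

Call:
{"op": "drive_tool", "data": {"steps": "0 0 0 0 0 0;0 0 0 0 0 0;0 0 0 0 0 0;0 0 0 0 0 0;0 0 0 0 0 0;0 0 0 0 0 0;0 0 0 0 0 0;0 0 0 0 0 0", "grip": 0.3}}

```text
clock: 12.38
position: [0.5811, 0.3184, 0.0916]
eef_rot: [[-0.945, 0.326, 0.0], [0.326, 0.945, 0.0], [-0.0, 0.0, -1.0]]
wrist_force: [0.7, 0.3, -0.2]
grip_width: 0.0644
```

Call:
{"op": "drive_tool", "data": {"steps": "0 0 0.005 0 0 0;0 0 0.015 0 0 0;0 0 0.03 0 0 0;0 0 0.045 0 0 0;0 0 0.065 0 0 0;0 0 0.085 0 0 0;0 0 0.105 0 0 0;-0.01 -0.01 0.12 0 0 0;-0.025 -0.03 0.125 0 0 0;-0.045 -0.06 0.13 0 0 0;-0.065 -0.09 0.13 0 0 0;-0.085 -0.12 0.13 0 0 0;-0.1 -0.15 0.13 0 0 0;-0.11 -0.18 0.13 0 0 0;-0.12 -0.21 0.13 0 0 0;-0.13 -0.24 0.13 0 0 0;-0.135 -0.265 0.13 0 0 0;-0.14 -0.28 0.13 0 0 0;-0.14 -0.285 0.13 0 0 0;-0.14 -0.285 0.13 0 0 0"}}

```text
clock: 14.05
position: [0.4413, 0.0325, 0.2227]
eef_rot: [[-0.945, 0.328, 0.002], [0.328, 0.945, -0.0], [-0.002, 0.001, -1.0]]
wrist_force: [-0.4, 0.1, 0.1]
grip_width: 0.0646
```

Run:
```python
from h import *
for n,b in(("scene",(130,230,240,380)),("top",(140,290,190,400))):
    im=get_image(n);y0,y1,x0,x1=b;cv2.imwrite(f"pics/{n}8.png",cv2.resize(im["color"][y0:y1,x0:x1],None,fx=3.7,fy=3.7,interpolation=2))
    P=cloud(im);hsv=cv2.cvtColor(im["color"],cv2.COLOR_BGR2HSV)
    for nm,lo,hi in(("blue",(100,120,50),(130,255,255)),("yellow",(20,120,80),(35,255,255))):
        q=P[cv2.inRange(hsv,lo,hi)>0]; q=q[(q[:,2]>.05)&(q[:,2]<.14)&(q[:,1]<.5)&(q[:,0]<.66)];print(n,nm,len(q),q.mean(0) if len(q) else 0)
s=get_state();print(s["clock"],s["position"],s["wrist_force"],s["grip_width"])
```

```text
scene blue 82 [0.57852432 0.31603338 0.11809713]
scene yellow 162 [0.42371877 0.10816712 0.0782669 ]
top blue 197 [0.58103261 0.31871443 0.11920669]
top yellow 199 [0.42403656 0.11221134 0.07988807]
14.15 [0.44145815 0.03385271 0.22219624] [-0.02036718  0.57511394 -0.40159798] 0.06401723272323864
```

View pics/scene8.png

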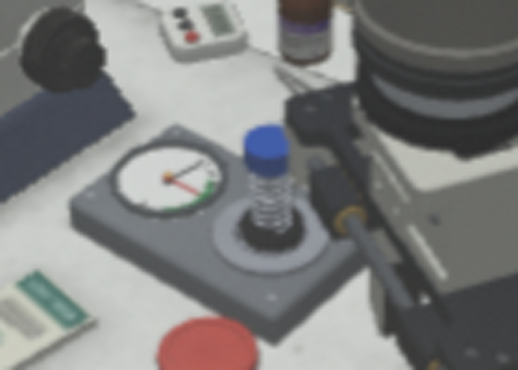

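View pics/top8.png

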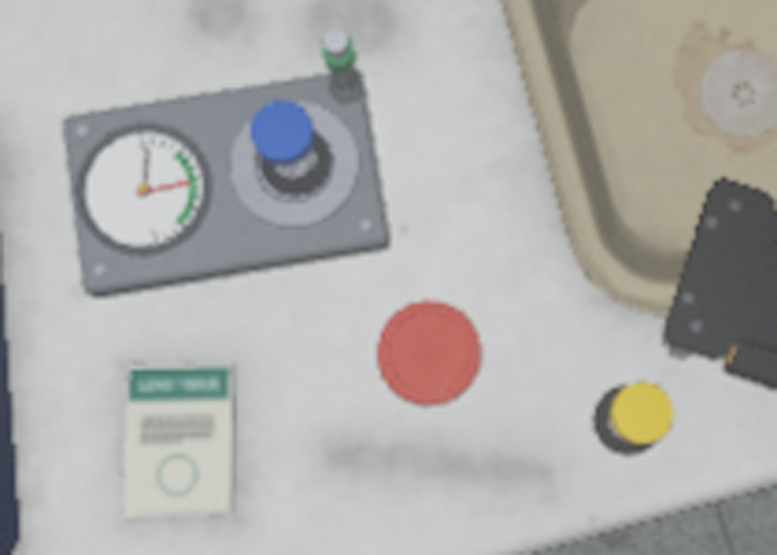

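The spring stands centred at full height, and the red needle is in mid-arc at top-crop (185,184). Yellow hasn't moved and the arm is clear, so I'm handing in.

```bash
python3 -c "
from bench import *
print(job_done())"
```

```text
the job is handed in; nothing more can be done
None
```

I stood the blue-capped spring in the middle of the steel plate and pressed its cap to the middle of the green band. I held it there for about 2.5 s, raised it back to full height, let go and handed the job in at about 14 s. No verdict is reported.

**Hold:** from the tool height, the cap top was about 58 mm above the plate. The push was roughly 7 to 9 N, against the expected 8 N or so. The gripper hid most of the cap, so the camera could only roughly confirm that height.

**Last checks:**
- **Blue spring:** it stands upright at full height. The cap is at (0.581, 0.319, 0.119), within about 2 mm of the plate's middle.
- **Needle:** the red needle is in the middle of the green arc and the black one is back near zero.
- **Yellow spring:** it is where it was, to within 1 mm.
- **Arm:** it is clear of everything, with the wrist force near zero.

**Disagreements:**
- The two cameras differed by 3 to 5 mm in y, so I used the average for both the spring and the plate.
- A sideways force of 4 to 5 N showed during the press. I put it down to friction at the foot but did not confirm the cause. It was gone by the time the press was lifted.

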